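# Cull the damaged dumbbells from the class set

### The job

Two of the six wooden dumbbells in the tray are damaged: one has a head snapped off short, the other has a large piece broken out of a head. Lay these two flat on the floor of the grey repair crate, side by side and not dropped, and lay the sound spare from the table properly into one of the tray places they leave free. Leave the four sound dumbbells in their places and do not disturb the other things on the table.

Things in the scene. Friction and masses are not known exactly. Their poses are not given: they have to be found in the camera images.
- short_one_c (a point): DAMAGED: dumbbell like sound1 but its head at the +x end is snapped off to a 12 mm stub, so 116 mm long in all; the rest is whole, lies flat; 0.15 kg. In one of the tray's places, bar along tray x. Point: middle of the grip bar, on its axis; x along the bar, z up.
- chipped_one_c (a point): DAMAGED: dumbbell like sound1 but nearly half of the head at its +x end is broken away on the +y side (it reaches 29 mm to -y, at most 2 mm to +y of the axis); lies flat; 0.16 kg. In one of the tray's places, bar along tray x. Point: middle of the grip bar, on its axis; x along the bar, z up.
- spare_c (a point): sound spare: plain beech dumbbell, 140 mm long, lying flat: round grip bar 26 mm thick, 68 mm long, between two six-sided heads 36 mm long, 50 mm across flats (58 corners); bar axis 25 mm above its support. 0.18 kg. Alone on the table, on the side of the tray away from the crate. Point: middle of the grip bar, on its axis; x along the bar, z up.
- sound1_c (a point): sound dumbbell, stays: plain beech dumbbell, 140 mm long, lying flat: round grip bar 26 mm thick, 68 mm long, between two six-sided heads 36 mm long, 50 mm across flats (58 corners); bar axis 25 mm above its support. In one of the tray's places, bar along tray x. Point: middle of the grip bar, on its axis; x along the bar, z up.
- sound2_c (a point): sound dumbbell, stays: plain beech dumbbell, 140 mm long, lying flat: round grip bar 26 mm thick, 68 mm long, between two six-sided heads 36 mm long, 50 mm across flats (58 corners); bar axis 25 mm above its support. In one of the tray's places, bar along tray x. Point: middle of the grip bar, on its axis; x along the bar, z up.
- sound3_c (a point): sound dumbbell, stays: plain beech dumbbell, 140 mm long, lying flat: round grip bar 26 mm thick, 68 mm long, between two six-sided heads 36 mm long, 50 mm across flats (58 corners); bar axis 25 mm above its support. In one of the tray's places, bar along tray x. Point: middle of the grip bar, on its axis; x along the bar, z up.
- sound4_c (a point): sound dumbbell, stays: plain beech dumbbell, 140 mm long, lying flat: round grip bar 26 mm thick, 68 mm long, between two six-sided heads 36 mm long, 50 mm across flats (58 corners); bar axis 25 mm above its support. In one of the tray's places, bar along tray x. Point: middle of the grip bar, on its axis; x along the bar, z up.
- tray: fixed white tray 334 (x) x 248 (y) mm, floor 6, ribs to 20 mm high; origin: centre of underside. Six places, dumbbells along tray x, centres at x = -81/+81, y = -78/0/+78 mm; a dumbbell in place has its axis 31 mm above the table. Play 6 mm at each end, 9 mm to each side. Ribs stand only between heads: beside the grip bars fingers are free down to the floor; neighbouring bars are 52 mm apart.
- crate: fixed open grey plastic repair crate, 200 (x) x 220 (y) x 60 mm high, walls and floor 5 mm, origin: centre of underside; left or right of the tray, empty. A dumbbell on its floor has its axis 30 mm above the table; two fit side by side along the crate's x, e.g. at y = -45 and +45 mm.
- drink_bottle: bystander: steel bottle 66 mm in diameter, 190 mm high, standing beyond the tray; origin at the centre of its underside.
- mug: bystander: white mug 80 mm in diameter, 90 mm high, beyond the tray; origin at the centre of its underside.
Things that resemble listed ones, but are neither listed nor needed, are in the scene too. What is shaped like the part that bears short_one_c but black or red is not meant.

How it is judged:
By the outcome, as a careful person would: the job done as asked, in the order asked, and still so for the second after the job is handed in, with the robot touching nothing.
It also fails if it takes over 69 s, if anything falls off the work surface, if the arm or the gripper's body presses on something with over 40 N, if the wrist force passes 120 N, or if a joint passes its speed limit or range.

### The arm

A 6-joint arm with a two-finger parallel gripper is mounted at the origin on the work surface. World frame = base frame: x ahead of the robot, y to its left, z up, the work surface at z = 0. Lengths are in m, angles in degrees, forces in N, time in s.
With the tool pointing down it reaches from about 0.375 to 0.75 m from the base axis. Payload 9 kg.
Tool frame: the origin (TCP) lies where the fingers leave the gripper's body, on its centre line; the fingertips stand 73 mm ahead of it and the grasp point (between the pads) lies 54 mm ahead of it (robot.tip_reach is the distance from the TCP to the fingertips, in m); z points along the fingers, y is the direction in which the jaws open and shut (so a half turn about z gives the same grasp; the last joint's range is limited). The gripper opens to 85 mm and grips with 20 to 120 N. Pads are 22 mm wide; open, the fingers measure 114 mm over their backs; the gripper's body (76 mm by 85 mm) begins 54 mm behind the grasp point. The pads swing forward as they close: fully open they stand 13 mm farther back than shut.
Start: joints at [58.344, 5.964, 5.575, 89.605, 0, 77.527], TCP at [0.197, 0.567, 0.304] pointing down, gripper open.
Joint ranges: [-171.21, 171.21], [-48.23, 106.86], [-62.78, 66.21], [-105.2, 120.99], [-86.42, 89.51], [-180, 180]. Speed limits (degrees/s): [127.2, 127.2, 147.25, 180, 180, 180].

### API

Orientations are given as [roll, pitch, yaw] about the fixed x, y, z axes, in that order (R = Rz(yaw) Ry(pitch) Rx(roll)).
In Python, from plant import robot gives the robot as it stands. Calls block until the motion is done:
- robot.move_pose(position, orientation): joint-space move of the TCP to a pose.
- robot.line_to(position, vel=0.15, rotation=None, guard=None): straight line of the TCP; rotation=None keeps the orientation; vel is the mean speed in m/s. With guard (N) it stops when the force on the tool has changed by that much, and returns True; else False.
- robot.goto_joints(angles): joint-space move.
- robot.set_gripper(opening): finger opening in m; the grip force is fixed at half the most; returns when the fingers have stopped.
- robot.pause(seconds).
- robot.ik(position, orientation): joint angles nearest the present ones, or None.
- robot.observe(): the state.
- robot.grab_frame(name): name is "scene" or "side" or "wrist"; returns the picture (420x560x3 uint8, blue, green, red); there is no depth.
- robot.get_calibration(name): a dict with "vertical_fov" (degrees; the focal length in pixels is half the picture's height over the tangent of half this angle, whatever the lens; pixels are square), "cx", "cy" (the principal point, pixels), "rvec" (rotation vector, rad) and "tvec" (3), from world to camera coordinates, as OpenCV has them. Camera axes: x right, y down, z forward; pixel columns grow to the right and rows downward; lengths in m; the calibration is good to about 2 mm. A picture is of the moment at which its call begins: read the wrist's pose just before it. get_calibration takes no time and is no camera call; for the wrist camera it gives the pose at the moment of the call.
A pose or a line that the arm cannot do raises robot.IKError and nothing moves.
- robot.job_done(): hands the job in, once; it reports no verdict.
The state is a dict: "time": time; "q": joint angles; "qvel": joint speeds; "joint_torque": joint torques, N m; "tool_pos": TCP position; "tcp_rot": TCP orientation; "ft_force": force on the tool from outside, world axes, zero at the start; "torque": the same for the moment, N m; "gripper_width": finger opening in m.
Only numpy, scipy, OpenCV 4.12 (cv2) and the standard library are available. Lean on these libraries where they do the work, as an engineer would, in place of code of your own. Each camera call takes 0.05 s, during which the arm holds its last target.

## Working session

There is one attempt and no reset: what is moved stays moved. The work goes in short steps, each a Python script; the robot and the scene stay as the last script left them, time stands still between calls to the robot, and variables do not carry over. Pictures are saved under pics/ and viewed, and the job is handed in when it is done.

```bash
ls; mkdir -p pics; python3 - <<'E'
from plant import robot
import cv2
print(robot.observe())
for n in ["scene","side","wrist"]:
    c=robot.get_calibration(n); print(n,c)
    cv2.imwrite(f"pics/{n}0.png",robot.grab_frame(n))
E
```

```text
pics
{'time': 0.0, 'q': array([ 5.83448618e+01,  5.99652803e+00,  5.52638561e+00,  8.96035027e+01,
       -6.93749136e-04,  7.75286183e+01]), 'qvel': array([ 0.07742018,  0.05986363,  0.02494579,  0.06249489, -0.14191688,
       -0.01267107]), 'joint_torque': array([ 1.96870278e-03, -5.56928158e+01,  5.03652012e+01,  1.70289731e-02,
       -2.32433995e-04, -6.78299486e-06]), 'tool_pos': array([0.19700762, 0.56648528, 0.30313715]), 'tcp_rot': array([-1.79927943e+02, -1.52264276e-02,  1.60816234e+02]), 'ft_force': array([-0.10697389, -0.15715802, -0.37025913]), 'torque': array([-0.01500013,  0.00812659, -0.01435204]), 'gripper_width': 0.08564906189700056}
scene {'vertical_fov': 43.44045374064203, 'cx': 278.944608994012, 'cy': 209.21161422626827, 'rvec': array([ 0.71007966,  2.76586796, -0.8901457 ]), 'tvec': array([ 0.49140974, -0.11353164,  1.88859228])}
side {'vertical_fov': 55.033404640501985, 'cx': 274.24848774489425, 'cy': 204.5968300335584, 'rvec': array([ 0.37904296, -2.86540721,  1.0372429 ]), 'tvec': array([0.47122774, 0.19385062, 1.03069167])}
wrist {'vertical_fov': 70.03215087996672, 'cx': 278.7409388372019, 'cy': 210.80082271958602, 'rvec': array([-2.36706436, -1.68308565, -0.23307408]), 'tvec': array([-0.59893884, -0.0344279 ,  0.38115301])}
```

View pics/scene0.png

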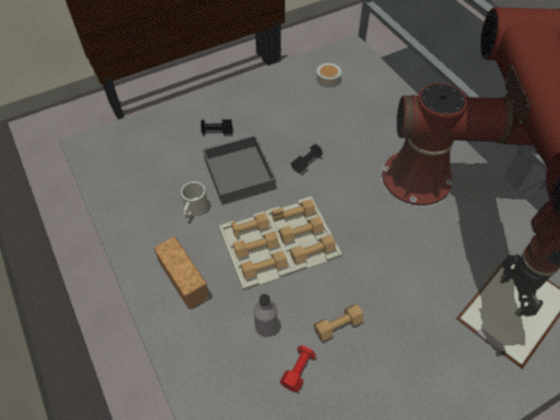

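View pics/side0.png

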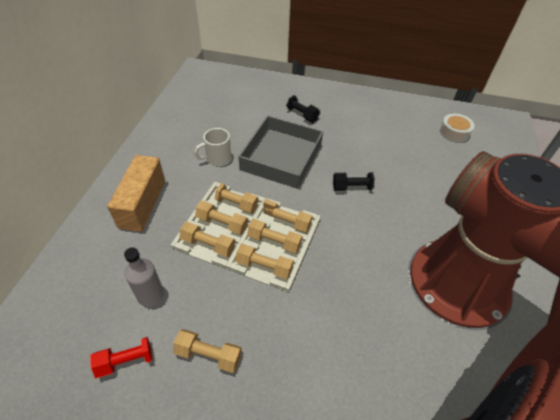

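View pics/wrist0.png

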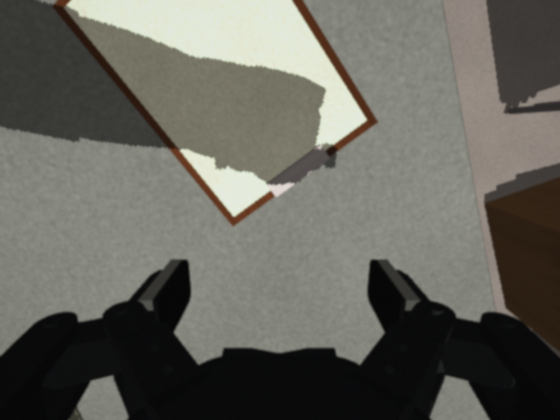

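The scene picture shows the tray around (280,240), the grey crate (240,168), a lone wooden dumbbell (340,322), a red dumbbell (298,368) and black ones at (216,127) and (308,158). In the side view the spare is at (207,351) and the crate at (282,152). The wrist sees only a sheet on the table. Next I'll crop the tray and get rough positions.

```bash
cat > h.py <<'E'
import numpy as np, cv2
from plant import robot
def K(c):
    f=210/np.tan(np.radians(c["vertical_fov"])/2)
    return np.array([[f,0,c["cx"]],[0,f,c["cy"]],[0,0,1]])
def ray(c,uv):
    R=cv2.Rodrigues(c["rvec"])[0]; t=c["tvec"]
    d=R.T@(np.linalg.inv(K(c))@np.array([uv[0],uv[1],1.]))
    return -R.T@t,d
def onz(c,uv,z):
    o,d=ray(c,uv); return o+d*(z-o[2])/d[2]
def proj(c,P):
    return cv2.projectPoints(np.array(P,float).reshape(-1,1,3),c["rvec"],c["tvec"],K(c),None)[0].reshape(-1,2)
E
python3 - <<'E'
from h import *
cs,cd=robot.get_calibration("scene"),robot.get_calibration("side")
a=cv2.imread("pics/scene0.png");b=cv2.imread("pics/side0.png")
A=cv2.resize(a[190:350,205:375],None,fx=3.5,fy=3.5,interpolation=cv2.INTER_CUBIC)
B=cv2.resize(b[170:290,165:330],None,fx=4.8,fy=4.8,interpolation=cv2.INTER_CUBIC)
cv2.imwrite("pics/cropA.png",A);cv2.imwrite("pics/cropB.png",B)
for nm,s,d,z in [("spare",(340,322),(207,351),.025),("crate",(240,168),(282,152),.03),("tray",(280,241),(248,232),.02),("bottlebase",(266,331),(152,303),0),("mugbase",(195,211),(219,160),0),
  ("red",(298,368),(121,357),.025),("black",(308,158),(354,182),.025)]:
    print(nm,onz(cs,s,z).round(3),onz(cd,d,z).round(3))
E
```

```text
spare [0.545 0.343 0.025] [0.549 0.344 0.025]
crate [ 0.543 -0.321  0.03 ] [ 0.544 -0.31   0.03 ]
tray [0.563 0.011 0.02 ] [0.558 0.011 0.02 ]
bottlebase [0.743 0.254 0.   ] [0.725 0.262 0.   ]
mugbase [ 0.753 -0.247 -0.   ] [ 0.737 -0.25   0.   ]
red [0.721 0.402 0.025] [0.723 0.404 0.025]
black [ 0.304 -0.248  0.025] [ 0.305 -0.247  0.025]
```

View pics/cropA.png

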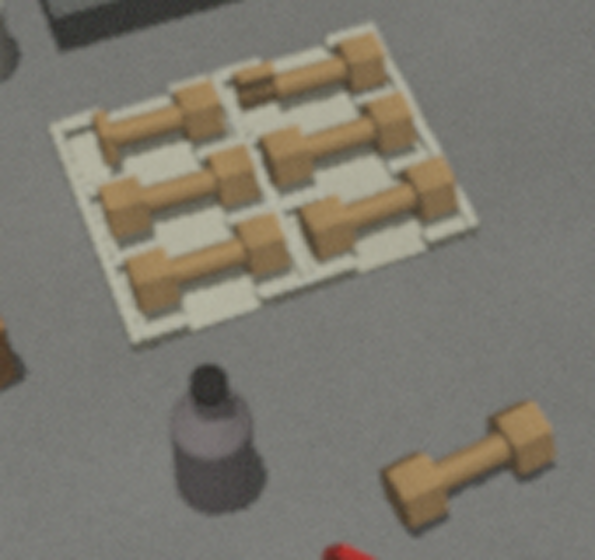

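View pics/cropB.png

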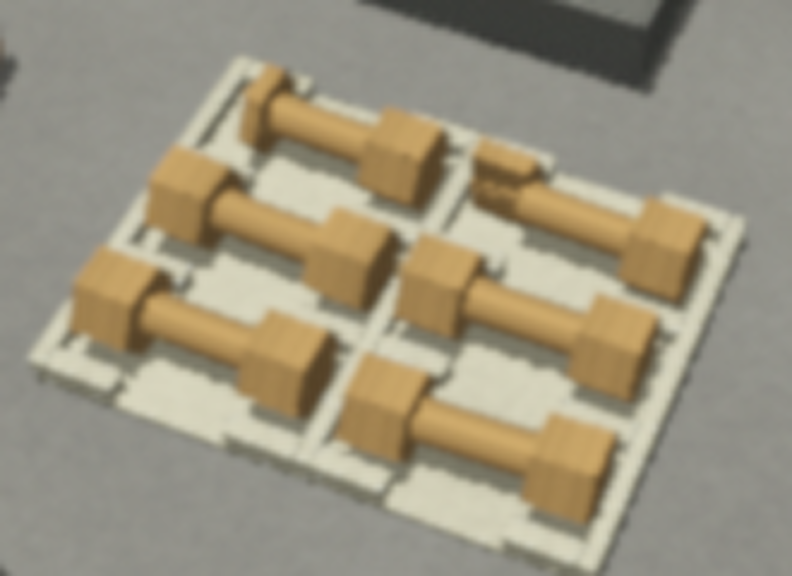

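The tray crops show the following candidates:
- The dumbbell at scene (250,225) has only a thin stub at its far end, so it is short_one.
- The one at (293,212) is missing half its far-left head, so it is chipped_one.
- The other four in the tray have whole heads: (256,244), (302,231), (265,264) and (313,250).
- The lone wooden one at (340,322) is the spare.
- Not meant: red (298,368), black (216,127) and black (308,158).

Next comes a wrist view over the tray.

```bash
python3 - <<'E'
from h import *
from scipy.spatial.transform import Rotation as R
o=robot.observe(); c=robot.get_calibration("wrist")
Rt=R.from_euler("xyz",o["tcp_rot"],degrees=True).as_matrix()
Rc=cv2.Rodrigues(c["rvec"])[0]
print("cam in tool", Rt.T@(-Rc.T@c["tvec"]-o["tool_pos"])); print((Rt.T@Rc.T).round(3)); print(robot.tip_reach)
for y in (180,90,0,-90,150,-150,30,-30):
  for p in ([.5,0.0,.45],[.5,-.07,.25],[.6,-.07,.25],[.55,-.3,.25],[.547,.343,.25]):
    try:q=robot.ik(p,[180,0,y])
    except Exception as e:q=None
    print(y,p,None if q is None else np.round(q,0))
E
```

```text
cam in tool [ 0.07148689 -0.00011202 -0.07141122]
[[-0.    -0.961 -0.275]
 [ 1.     0.    -0.001]
 [ 0.001 -0.275  0.961]]
0.0726
180 [0.5, 0.0, 0.45] [-15.  -6.   9. 105.   0. -15.]
180 [0.5, -0.07, 0.25] [-23. -11. -17.  84.   0. -23.]
180 [0.6, -0.07, 0.25] [-19.   6.   0.  84.   0. -19.]
180 [0.55, -0.3, 0.25] [-41.  10.   5.  84.   0. -41.]
180 [0.547, 0.343, 0.25] [21. 14.  9. 85.  0. 21.]
90 [0.5, 0.0, 0.45] [-15.  -6.   9. 105.   0.  75.]
90 [0.5, -0.07, 0.25] [-23. -11. -17.  84.   0.  67.]
90 [0.6, -0.07, 0.25] [-19.   6.   0.  84.   0.  71.]
90 [0.55, -0.3, 0.25] [-41.  10.   5.  84.   0.  49.]
90 [0.547, 0.343, 0.25] [ 21.  14.   9.  85.   0. 111.]
0 [0.5, 0.0, 0.45] [-15.  -6.   9. 105.   0. 165.]
0 [0.5, -0.07, 0.25] [-23. -11. -17.  84.   0. 157.]
0 [0.6, -0.07, 0.25] [-19.   6.   0.  84.   0. 161.]
0 [0.55, -0.3, 0.25] [-41.  10.   5.  84.   0. 139.]
0 [0.547, 0.343, 0.25] [  21.   14.    9.   85.    0. -159.]
-90 [0.5, 0.0, 0.45] [ -15.   -6.    9.  105.    0. -105.]
-90 [0.5, -0.07, 0.25] [ -23.  -11.  -17.   84.    0. -113.]
-90 [0.6, -0.07, 0.25] [ -19.    6.    0
[... 550 characters left out ...]
6.   0.  84.   0. -49.]
-150 [0.55, -0.3, 0.25] [-41.  10.   5.  84.   0. -71.]
-150 [0.547, 0.343, 0.25] [21. 14.  9. 85.  0. -9.]
30 [0.5, 0.0, 0.45] [-15.  -6.   9. 105.   0. 135.]
30 [0.5, -0.07, 0.25] [-23. -11. -17.  84.   0. 127.]
30 [0.6, -0.07, 0.25] [-19.   6.   0.  84.   0. 131.]
30 [0.55, -0.3, 0.25] [-41.  10.   5.  84.   0. 109.]
30 [0.547, 0.343, 0.25] [ 21.  14.   9.  85.   0. 171.]
-30 [0.5, 0.0, 0.45] [ -15.   -6.    9.  105.    0. -165.]
-30 [0.5, -0.07, 0.25] [ -23.  -11.  -17.   84.    0. -173.]
-30 [0.6, -0.07, 0.25] [ -19.    6.    0.   84.    0. -169.]
-30 [0.55, -0.3, 0.25] [-41.  10.   5.  84.   0. 169.]
-30 [0.547, 0.343, 0.25] [  21.   14.    9.   85.    0. -129.]
```

```bash
python3 - <<'E'
from h import *
import time
p=[.42,0.0,.45]
print(robot.ik(p,[180,0,180]))
robot.move_pose(p,[180,0,180]); robot.pause(.15)
c=robot.get_calibration("wrist"); im=robot.grab_frame("wrist")
cv2.imwrite("pics/w1.png",im); np.save("w1.npy",c,allow_pickle=True)
print(robot.observe()["time"],robot.observe()["tool_pos"])
E
```

```text
[-17.97315922 -19.62545767  -2.50081883 107.12463884   0.
 -17.97315922]
2.5833 [4.20054807e-01 3.82393923e-04 4.49912713e-01]
```

View pics/w1.png

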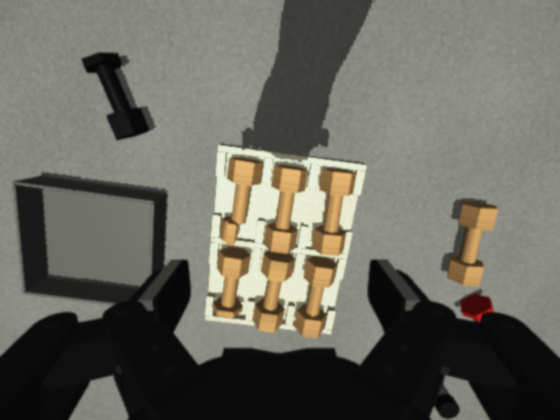

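The wrist picture shows the tray, with corners near (219,145), (365,163), (333,334) and (206,320). The chipped one is at (238,203) and its damaged head at (229,231). The short one is at (230,287) with its stub at (228,310). The crate is on the left, (20-165, 180-300), and the spare is at (470,245). I'll measure from here, with an enlarged crop for checking.

```bash
python3 - <<'E'
from h import *
im=cv2.imread("pics/w1.png")
A=cv2.resize(im[135:345,190:380],None,fx=2.85,fy=2.85,interpolation=cv2.INTER_CUBIC)
cv2.imwrite("pics/w1a.png",A)
c=np.load("w1.npy",allow_pickle=True).item()
hsv=cv2.cvtColor(im,cv2.COLOR_BGR2HSV)
wood=((hsv[...,1]>90)&(hsv[...,0]>8)&(hsv[...,0]<25)&(hsv[...,2]>70)).astype(np.uint8)
wood=cv2.morphologyEx(wood,cv2.MORPH_OPEN,np.ones((2,2)))
n,l,s,ce=cv2.connectedComponentsWithStats(wood)
for i in range(1,n):
    if s[i,4]>60: print(s[i],ce[i].round(1))
B=np.hstack([cv2.resize(im[165:310,5:185],None,fx=2.2,fy=2.2,interpolation=cv2.INTER_CUBIC),cv2.resize(im[165:310,400:560],None,fx=2.2,fy=2.2,interpolation=cv2.INTER_CUBIC)])
cv2.imwrite("pics/w1b.png",B)
E
```

```text
[ 221  159   43   90 1754] [240.9 195.5]
[ 265  166   44   90 2085] [285.5 209.2]
[ 313  170   44   87 2056] [333.7 211.3]
[ 449  204   50   83 2061] [472.4 244.1]
[ 219  251   32   59 1056] [232.  277.5]
[ 254  255   42   78 1557] [273.1 294.3]
[ 295  260   43   79 1611] [315.1 299.9]
[214 304  29  15 208] [227.  312.8]
```

View pics/w1a.png

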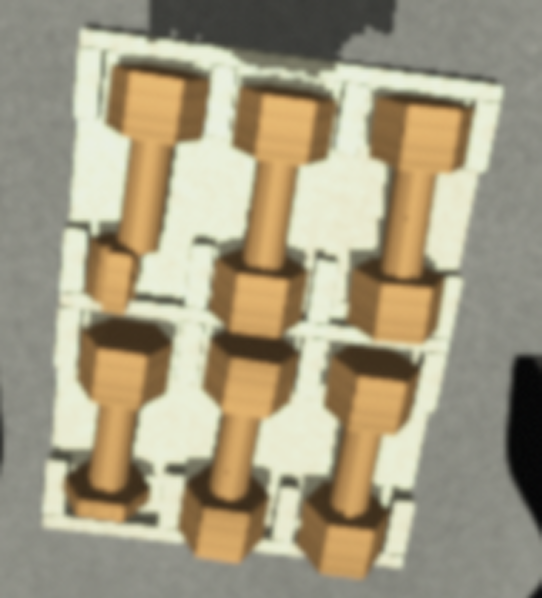

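View pics/w1b.png

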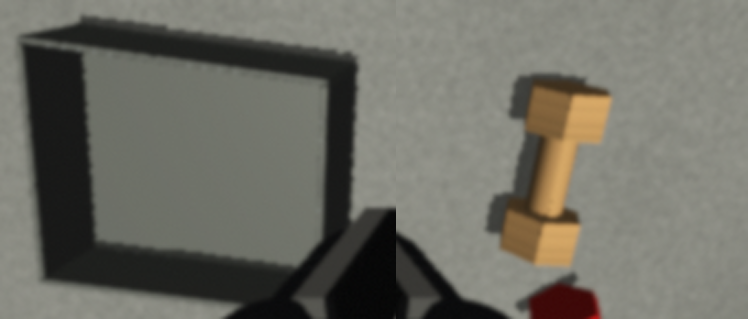

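The crop confirms both damaged heads: half of a head is missing at crop (112,270), and there is a thin stub at (107,490). The second crop shows the crate's inner floor at about (85-325, 50-265) and the spare at (550,170). Next: tray, crate and dumbbell positions across the views.

```bash
cat > meas.py <<'E'
from h import *
cw=np.load("w1.npy",allow_pickle=True).item(); cs=robot.get_calibration("scene"); cd=robot.get_calibration("side")
ims={"w":cv2.imread("pics/w1.png"),"s":cv2.imread("pics/scene0.png"),"d":cv2.imread("pics/side0.png")}
cal={"w":cw,"s":cs,"d":cd}
def wood(im):
    h=cv2.cvtColor(im,cv2.COLOR_BGR2HSV)
    m=((h[...,1]>85)&(h[...,0]>8)&(h[...,0]<25)&(h[...,2]>60)).astype(np.uint8)
    return cv2.morphologyEx(m,cv2.MORPH_OPEN,np.ones((2,2)))
def tri(obs):
    A=np.zeros((3,3));b=np.zeros(3);L=[]
    for k,uv in obs:
        o,d=ray(cal[k],uv);d/=np.linalg.norm(d);M=np.eye(3)-np.outer(d,d);A+=M;b+=M@o;L.append((o,M))
    p=np.linalg.solve(A,b); return p,[np.linalg.norm(M@(p-o))*1e3 for o,M in L]
if __name__=="__main__":
    C={"w":[(205.1,319.6),(218.1,145.5),(366.1,165.2),(331.1,334.3)],
       "s":[(219.9,226.3),(312.1,197.1),(340.7,254.3),(244.1,288.6)],
       "d":[(214.6,182.1),(320.2,215.8),(290,289.2),(171.7,245)]}
    for k in C:
        P=np.array([onz(cal[k],u,.018) for u in C[k]])[:,:2]
        ex=(P[0]-P[1]+P[3]-P[2])/2; ey=(P[2]-P[1]+P[3]-P[0])/2
        print("tray",k,P.mean(0).round(4),"Lx",np.linalg.norm(ex).round(4),"Ly",np.linalg.norm(ey).round(4),"yaw",np.degrees(np.arctan2(ex[1],ex[0])).round(2),np.degrees(np.arctan2(-ey[0],ey[1])).round(2))
    for k in ims:
        n,l,s,ce=cv2.connectedComponentsWithStats(wood(ims[k]))
        for i in range(1,n):
            if s[i,4]>40:
                ys,xs=np.where(l==i); pts=np.c_[xs,ys].astype(np.float32)
                m,ev,_=cv2.PCACompute2(pts,None); v=ev[0]
                a,b=onz(cal[k],m[0]-25*v,.03),onz(cal[k],m[0]+25*v,.03); d=a-b
                if d[0]<0:d=-d
                print(k,s[i],ce[i].round(1),onz(cal[k],ce[i],.03)[:2].round(4),np.degrees(np.arctan2(d[1],d[0])).round(1))
E
python3 meas.py
```

```text
tray w [0.5631 0.0022] Lx 0.3356 Ly 0.2487 yaw -7.35 -7.56
tray s [0.5613 0.0062] Lx 0.3297 Ly 0.2445 yaw -7.24 -8.18
tray d [0.5595 0.0033] Lx 0.3331 Ly 0.2459 yaw -7.36 -7.04
w [ 214  159   50  160 3378] [236.5 235.7] [ 0.5341 -0.0733] -9.0
w [ 254  166   55  167 3892] [280. 247.] [0.5554 0.0027] -7.8
w [ 313  170   44   87 2120] [333.6 211.7] [0.4904 0.094 ] -5.4
w [ 449  203   50   84 2243] [472.4 243.2] [0.5477 0.3408] -1.9
w [ 295  258   43   81 1889] [315.6 297. ] [0.6552 0.0691] -8.2
s [322  67  16  11 148] [329.5  71.8] [-0.0109 -0.6074] -36.3
s [273 201  43  20 383] [296.  211.4] [ 0.4625 -0.0601] -13.9
s [233 215  37  22 341] [252.9 225. ] [ 0.614 -0.081] -10.5
s [281 218  43  26 457] [302.1 230.3] [0.4827 0.0152] -7.3
s [235 233  45  25 474] [256.7 245.1] [ 0.6384 -0.006 ] -9.7
s [292 236  44  29 491] [313.8 249.7] [0.4873 0.097 ] -5.3
s [ 156  238   54   71 1886] [182.9 272.9] [ 0.885  -0.0264] -85.7
s [242 253  46  26 498] [264.8 265.4] [0.6506 0.0724] -8.5
s [316 306  48  35 658] [339.7 322.8] [0.5489 0.3462] -1.9
s [534 315  26  37  90] [546.5 333.7] [0.0468 0.6604] 17.2
s [521 353  13  15  41] [527.1 361. ] [0.1532 0.6929] 15.6
d [449 117  22  14 223] [459.6 123.5] [-0.0106 -0.615 ] -13.0
d [471 154  22  15 147] [482.9 160.2] [-0.0764 -0.4457] 38.0
d [ 109  156   57   77 2826] [137.7 194.2] [ 0.9001 -0.0257] -80.4
d [487 159  12  13  48] [492.5 165.2] [-0.104  -0.4305] 59.7
d [455 168  24  30 280] [464.2 183.8] [-0.015  -0.3238] 65.6
d [465 174  21  29  94] [474.4 187.2] [-0.044  -0.3174] 64.4
d [216 185  43  29 567] [238.2 199.6] [ 0.6161 -0.0834] -10.0
d [264 200  49  34 638] [289.1 216.9] [ 0.4614 -0.0613] -14.3
d [ 196  202  107   53 1547] [249.4 227.8] [0.5562 0.0035] -8.0
d [181 223  55  35 831] [207.8 240. ] [0.65   0.0706] -8.6
d [236 245  58  35 852] [264.7 261.9] [0.4876 0.0957] -5.6
d [ 174  331   68   43 1366] [207.9 351.3] [0.546  0.3454] -2.2
```

```bash
python3 - <<'E'
from meas import *
a=cv2.resize(ims["s"][130:205,195:285],None,fx=5,fy=5,interpolation=cv2.INTER_CUBIC)
b=cv2.resize(ims["d"][110:205,230:335],None,fx=4,fy=4,interpolation=cv2.INTER_CUBIC)
H=max(a.shape[0],b.shape[0]);o=np.zeros((H,a.shape[1]+b.shape[1],3),np.uint8);o[:a.shape[0],:a.shape[1]]=a;o[:b.shape[0],a.shape[1]:]=b
o=np.clip(o.astype(float)*1.8,0,255).astype(np.uint8); print(a.shape,o.shape)
cv2.imwrite("pics/crate.png",o[:600,:880] if o.shape[1]<800 else cv2.resize(o,(800,int(H*800/o.shape[1]))))
print("spare",tri([("w",(472.4,243.2)),("s",(339.7,322.8)),("d",(207.9,351.3))]))
a,b=onz(cw,(243.3,184.1),.031),onz(cw,(238.4,222.7),.031);print("chip bar",a,b,np.degrees(np.arctan2((b-a)[1],(b-a)[0])))
a,b=onz(cw,(190+116/2.85,135+402/2.85),.031),onz(cw,(190+107/2.85,135+490/2.85),.031);print("short bar",a,b,np.degrees(np.arctan2((b-a)[1],(b-a)[0])))
E
```

```text
(375, 450, 3) (380, 870, 3)
spare (array([0.54794439, 0.34415568, 0.02570756]), [np.float64(1.4751644920795741), np.float64(0.7552289613779857), np.float64(0.9565216790210918)])
chip bar [ 0.44253369 -0.05835849  0.031     ] [ 0.50990656 -0.06892675  0.031     ] -8.914900697854145
short bar [ 0.61172696 -0.08657744  0.031     ] [ 0.67585482 -0.09526445  0.031     ] -7.714546899342809
```

View pics/crate.png

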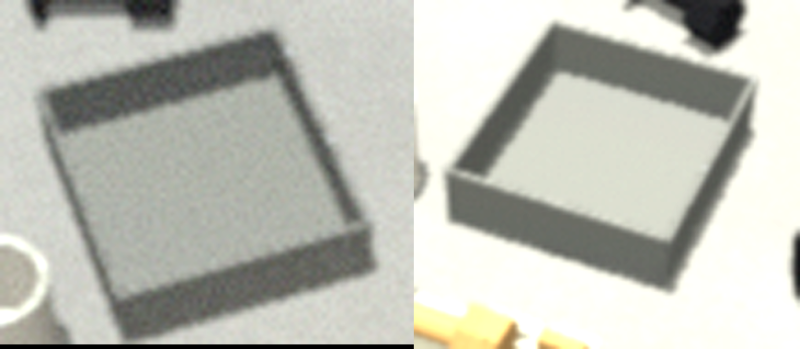

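```bash
python3 - <<'E'
from meas import *
s=[(195+x/4.5975,130+y/4.5975) for x,y in [(42,93),(275,33),(372,228),(118,303)]]
d=[(230+(x-413.8)/3.678,110+y/3.678) for x,y in [(555,25),(755,80),(673,240),(449,172)]]
for k,C in (("s",s),("d",d)):
    P=np.array([onz(cal[k],u,.06) for u in C])[:,:2]
    ex=(P[0]-P[1]+P[3]-P[2])/2; ey=(P[2]-P[1]+P[3]-P[0])/2
    print("crate",k,P.mean(0).round(4),"Lx",np.linalg.norm(ex).round(4),"Ly",np.linalg.norm(ey).round(4),"yaw",np.degrees(np.arctan2(ex[1],ex[0])).round(2),np.degrees(np.arctan2(-ey[0],ey[1])).round(2))
P=np.array([onz(cw,(5+x/2.2,165+y/2.2),.005) for x,y in [(85,50),(93,242)]]);print(P, np.linalg.norm(P[0]-P[1]))
E
```

```text
crate s [ 0.5495 -0.3117] Lx 0.1941 Ly 0.2152 yaw -8.69 -8.37
crate d [ 0.5429 -0.3145] Lx 0.1934 Ly 0.2115 yaw -7.63 -8.34
[[ 0.45430016 -0.41202627  0.005     ]
 [ 0.62391456 -0.44147375  0.005     ]] 0.17215167588784092
```

Tray: (0.561, 0.004), yaw -7.4°. Crate: (0.546, -0.313), yaw about -8.3°. Spare: (0.548, 0.344), yaw about -2°. I'll move the chipped one first.

```bash
cat > act.py <<'E'
from h import *
def st(t=""):
    o=robot.observe(); print(t,"t=%.2f"%o["time"],o["tool_pos"].round(4),"w=%.4f"%o["gripper_width"],o["ft_force"].round(1)); return o
def pick(xy,axis,yaw,op=.06,zh=.2):
    robot.set_gripper(op)
    z=axis+.053
    robot.move_pose([xy[0],xy[1],zh],[180,0,yaw])
    g=robot.line_to([xy[0],xy[1],z+.03],vel=.2)
    g=robot.line_to([xy[0],xy[1],z],vel=.06,guard=10); st("down guard=%s"%g)
    robot.set_gripper(0.0); o=st("closed")
    robot.line_to([xy[0],xy[1],zh],vel=.18); st("lifted")
    return o["tool_pos"][2]-axis
def place(xy,axis,yaw,rel,op=.05,zh=.2):
    robot.move_pose([xy[0],xy[1],zh],[180,0,yaw])
    z=axis+rel
    robot.line_to([xy[0],xy[1],z+.015],vel=.15); robot.pause(.1); st("above")
    g=robot.line_to([xy[0],xy[1],z-.003],vel=.03,guard=5); st("placed guard=%s exp z %.4f"%(g,z))
def release(op=.05,zh=.2):
    robot.set_gripper(op); p=st("open")["tool_pos"]
    robot.line_to([p[0],p[1],zh],vel=.2); st("up")
E
python3 - <<'E'
from act import *
rel=pick((.475,-.0635),.031,172-.2)
np.save("rel.npy",rel); print(rel)
cv2.imwrite("pics/w2.png",robot.grab_frame("wrist"))
cv2.imwrite("pics/s2.png",robot.grab_frame("scene"))
E
```

```text
down guard=False t=5.22 [ 0.4749 -0.0635  0.0839] w=0.0601 [0.  0.  0.9]
closed t=5.63 [ 0.4753 -0.0637  0.0846] w=0.0248 [-1.  -0.6  5.7]
lifted t=6.42 [ 0.4745 -0.0633  0.1986] w=0.0240 [-0.3 -0.4 -3.1]
0.053570573495108006
```

View pics/w2.png

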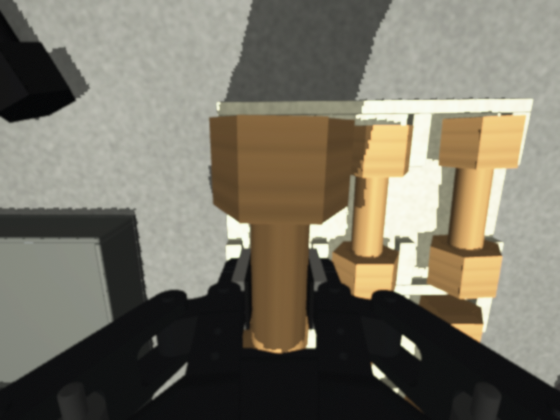

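View pics/s2.png

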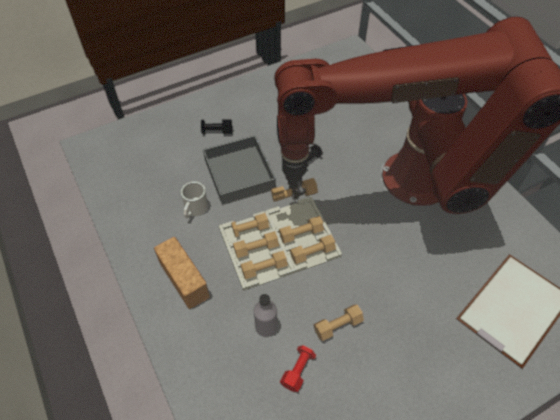

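The wrist shows the dumbbell held level by the bar at column 280, and the scene shows its place in the tray empty and the others untouched. I'll place it on the far side of the crate.

```bash
python3 - <<'E'
from act import *
rel=float(np.load("rel.npy"))
place((.5395,-.3575),.030,171.7,rel)
cv2.imwrite("pics/d3.png",robot.grab_frame("side")[60:300,150:450])
E
```

```text
above t=8.60 [ 0.5402 -0.3581  0.1003] w=0.0242 [-0.  -0.5 -2.3]
placed guard=True exp z 0.0836 t=9.11 [ 0.5395 -0.3575  0.0837] w=0.0240 [-1.3  0.9  6.5]
```

View pics/d3.png

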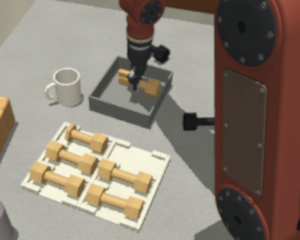

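The side view shows the dumbbell inside the crate, and contact came at the expected height. I'll release it and fetch the short one.

```bash
python3 - <<'E'
from act import *
release()
rel=pick((.637,-.0865),.031,172.4)
np.save("rel.npy",rel); print(rel)
cv2.imwrite("pics/w4.png",robot.grab_frame("wrist"))
place((.5525-.000,-.2685),.030,171.7,rel)
cv2.imwrite("pics/s4.png",robot.grab_frame("scene"))
E
```

```text
open t=9.53 [ 0.539  -0.357   0.0826] w=0.0498 [-0.2  0.3  0.6]
up t=10.26 [ 0.5386 -0.3567  0.1986] w=0.0500 [-0.   0.3 -1.2]
down guard=False t=12.87 [ 0.6369 -0.0865  0.0839] w=0.0600 [-0.2  0.3 -0.3]
closed t=13.28 [ 0.6374 -0.0867  0.0847] w=0.0241 [-0.5  0.3  4.8]
lifted t=14.07 [ 0.6364 -0.0863  0.1984] w=0.0246 [ 0.2  0.3 -1.4]
0.053737140425290014
above t=15.87 [ 0.5533 -0.2689  0.1003] w=0.0241 [-0.   0.5 -0.9]
placed guard=True exp z 0.0837 t=16.38 [ 0.5524 -0.2685  0.0837] w=0.0244 [0.1 1.3 4.6]
```

View pics/w4.png

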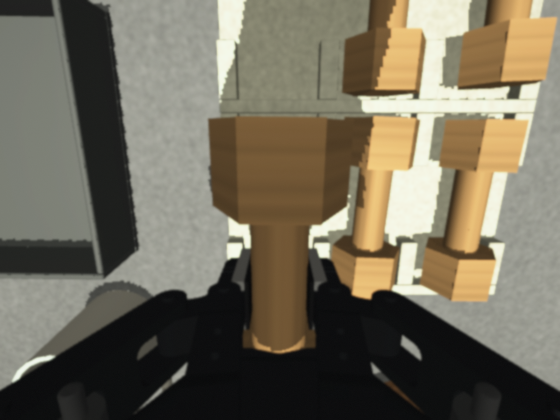

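View pics/s4.png

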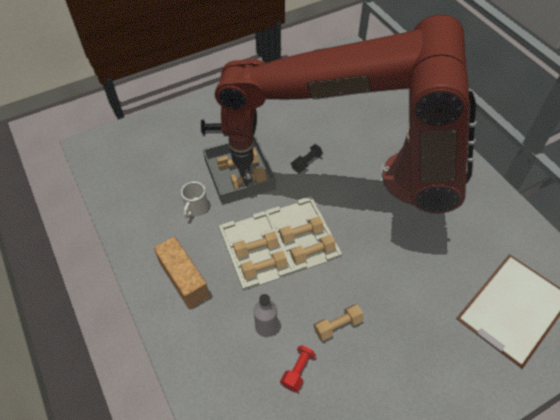

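Both are in the crate. The wrist showed the short one held level, and the scene shows the two lying parallel at (237,160) and (249,177). I'll release, check the crate, then take a close look at the spare.

```bash
python3 - <<'E'
from act import *
release(zh=.3)
cv2.imwrite("pics/w5.png",robot.grab_frame("wrist"))
robot.move_pose([.548,.344,.3],[180,0,178]); robot.pause(.15)
c=robot.get_calibration("wrist"); im=robot.grab_frame("wrist")
cv2.imwrite("pics/w6.png",im); np.save("w6.npy",c,allow_pickle=True)
cv2.imwrite("pics/s6.png",cv2.resize(robot.grab_frame("side")[90:300,160:350],None,fx=2.8,fy=2.8,interpolation=cv2.INTER_CUBIC)); st()
E
```

```text
open t=16.79 [ 0.5521 -0.2694  0.0835] w=0.0501 [-1.5 -4.7  2.5]
up t=18.02 [ 0.5518 -0.2691  0.2986] w=0.0500 [-0.4 -0.4 -0.7]
 t=20.52 [0.5483 0.3435 0.3   ] w=0.0501 [-0.8  0.5  0. ]
```

View pics/w5.png

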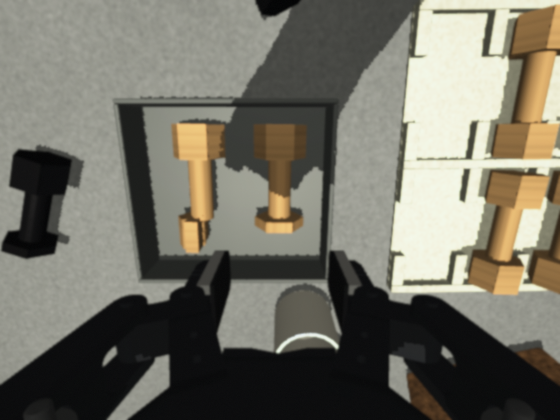

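View pics/w6.png

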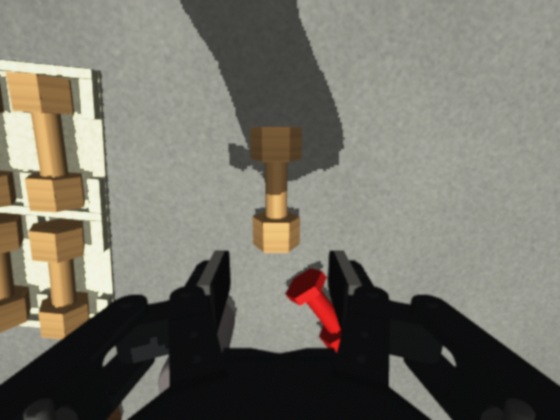

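View pics/s6.png

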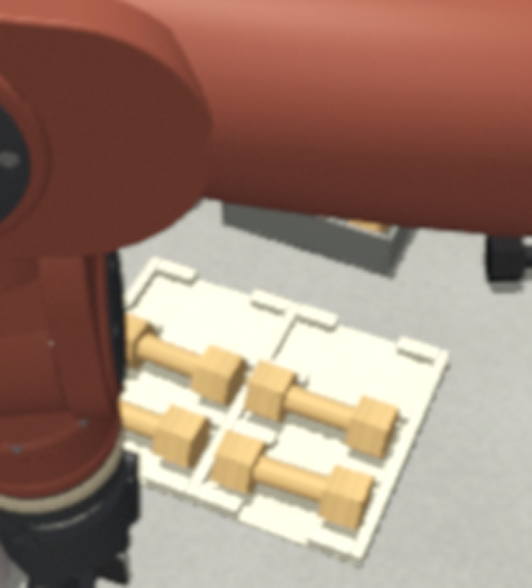

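The crate picture shows both damaged ones flat and side by side, chipped at (198,185) and short at (278,180). The tray's left row is free. The spare is at (276,188), with its ends at about rows 126 and 251.

```bash
python3 - <<'E'
from h import *
im=cv2.imread("pics/w6.png"); c=np.load("w6.npy",allow_pickle=True).item()
h=cv2.cvtColor(im,cv2.COLOR_BGR2HSV)
m=((h[...,1]>85)&(h[...,0]>8)&(h[...,0]<25)&(h[...,2]>35)).astype(np.uint8); m[:,:200]=0;m[:,350:]=0;m[256:]=0
m=cv2.morphologyEx(m,cv2.MORPH_OPEN,np.ones((3,3)))
n,l,s,ce=cv2.connectedComponentsWithStats(m); i=1+np.argmax(s[1:,4]); print(s[i],ce[i]); m=l==i
rows=[(r,np.where(m[r])[0].min(),np.where(m[r])[0].max()) for r in range(s[i,1],s[i,1]+s[i,3])]
b=np.array([(r,(a+e)/2) for r,a,e in rows if e-a<30]); k=np.polyfit(b[:,0],b[:,1],1); print(b[0],b[-1],k)
f=lambda r:np.polyval(k,r)
for z in(.05,):
    t=onz(c,(f(s[i,1]-.5),s[i,1]-.5),z);u=onz(c,(f(s[i,1]+s[i,3]-.5),s[i,1]+s[i,3]-.5),z);print(t,u,(t+u)/2,np.linalg.norm(t-u))
p=onz(c,(b[0,1],b[0,0]),.025);q=onz(c,(b[-1,1],b[-1,0]),.025);d=q-p;print(p,q,np.degrees(np.arctan2(d[1],d[0])))
j=b[-1]+[.5,0]; q=onz(c,(j[1],j[0]),.025);print("far junction - 34mm",q-d/np.linalg.norm(d)*.034)
# tray edge seen: right near corner etc. check vs model
Rz=lambda a:np.array([[np.cos(a),-np.sin(a)],[np.sin(a),np.cos(a)]])
for xy in ((-.167,.124),(.167,.124)):
    w=Rz(np.radians(-7.4))@np.array(xy)+[.5613,.0039]; print("tray corner px",proj(c,[*w,.0]),proj(c,[*w,.02]))
E
```

```text
[ 250  127   52  126 4551] [275.76378818 187.14480334]
[161.  275.5] [252.  275.5] [4.62413131e-03 2.74884967e+02]
[0.47822895 0.34249896 0.05      ] [0.61901421 0.33765811 0.05      ] [0.54862158 0.34007853 0.05      ] 0.14086845800724646
[0.51640228 0.34074317 0.025     ] [0.62935357 0.33631919 0.025     ] -2.242964259370992
far junction - 34mm [0.59605659 0.33762334 0.025     ]
tray corner px [[103.39256183  72.0459455 ]] [[92.90171043 68.87348108]]
tray corner px [[118.9374594  322.81044541]] [[111.4875276  332.00069224]]
```

```bash
python3 - <<'E'
from h import *
c=np.load("w1.npy",allow_pickle=True).item()
a=onz(c,(190+62/2.85,135+302/2.85),.02);b=onz(c,(190+447/2.85,135+347/2.85),.02);print(a,b,(a+b)/2,np.linalg.norm(a-b),np.degrees(np.arctan2(-(b-a)[0],(b-a)[1])))
im=cv2.imread("pics/w1.png");cv2.imwrite("pics/rib.png",cv2.resize(im[225:275,195:365],None,fx=4.6,fy=4.6,interpolation=cv2.INTER_CUBIC))
E
```

```text
[ 0.54798809 -0.11947155  0.02      ] [0.57843846 0.12436252 0.02      ] [0.56321327 0.00244548 0.02      ] 0.24572805682813537 -7.118331588091677
```

View pics/rib.png

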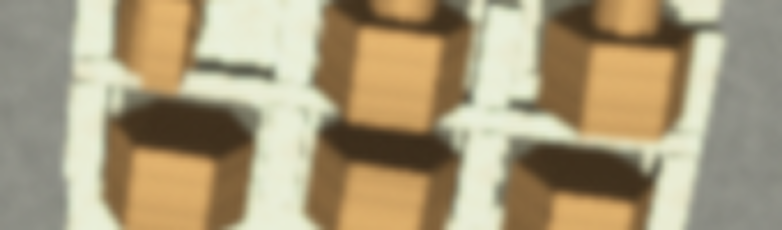

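The rib crop puts the centre rib at about (0.563, 0.0025), which agrees with the tray fit. I'll pick the spare and lower it into the near free place.

```bash
python3 - <<'E'
from act import *
rel=pick((.5486,.3405),.025,177.8)
np.save("rel.npy",rel); print(rel)
cv2.imwrite("pics/w7.png",robot.grab_frame("wrist"))
place((.4721,-.0635),.031,172.6,rel)
a=robot.grab_frame("scene")[185:295,205:355];b=robot.grab_frame("side")[170:290,165:330]
cv2.imwrite("pics/sd7.png",np.vstack([cv2.resize(a,(400,293)),cv2.resize(b,(400,291))]))
E
```

```text
down guard=False t=22.52 [0.5485 0.3405 0.0779] w=0.0602 [ 1.   0.  -0.4]
closed t=22.94 [0.5489 0.3406 0.0787] w=0.0240 [-1.5 -0.5  4.9]
lifted t=23.77 [0.548  0.3403 0.1983] w=0.0246 [-0.5 -0.5 -2.5]
0.05366506178507562
above t=26.25 [ 0.4729 -0.0638  0.101 ] w=0.0239 [-0.1  0.1 -2.3]
placed guard=True exp z 0.0847 t=26.76 [ 0.472  -0.0635  0.0846] w=0.0244 [-0.9 -0.8  5.5]
```

View pics/w7.png

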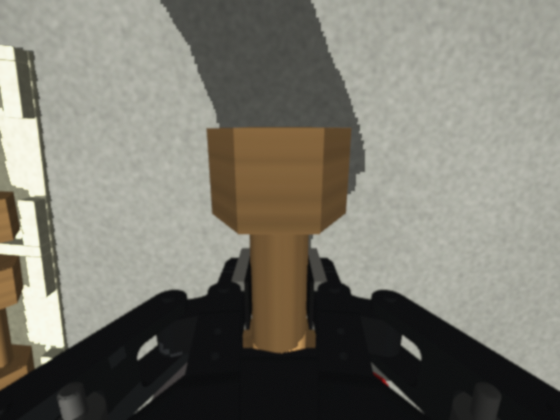

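View pics/sd7.png

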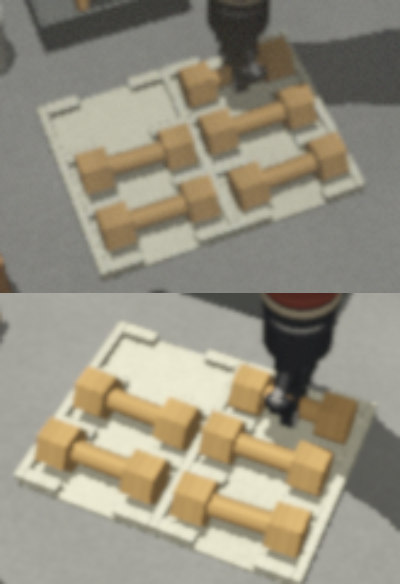

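Contact came at 84.6 mm, where 84.7 mm was expected, so the spare is on the tray floor. Both views show it inside its place. I'll release it and look from above.

```bash
python3 - <<'E'
from act import *
release(zh=.25)
robot.move_pose([.42,-.12,.42],[180,0,180]); robot.pause(.15)
cv2.imwrite("pics/w8.png",robot.grab_frame("wrist"))
cv2.imwrite("pics/s8.png",robot.grab_frame("scene")); st()
E
```

```text
open t=27.23 [ 0.4714 -0.0632  0.0839] w=0.0496 [ 0.2 -0.3  0.8]
up t=28.21 [ 0.471  -0.063   0.2487] w=0.0501 [-0.2 -0.4 -0.4]
 t=29.23 [ 0.42   -0.1195  0.4186] w=0.0501 [ 0.2  0.3 -0.3]
```

View pics/w8.png

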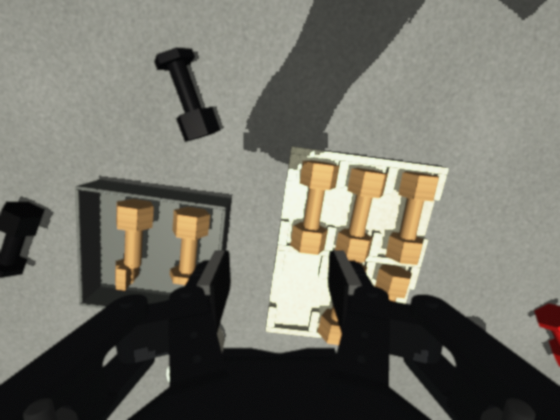

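View pics/s8.png

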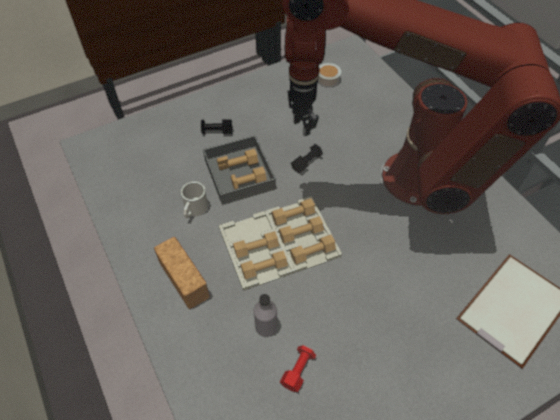

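The spare lies flat in the near free place, at wrist (313,207) and scene (294,211). Both damaged ones lie parallel on the crate floor, at wrist (131,245) and (188,245). The four sound dumbbells, mug, bottle and block are where they were, so I'm handing in.

```bash
python3 - <<'E'
from plant import robot
print(robot.job_done(), robot.observe()["time"])
E
```

```text
the job is handed in; nothing more can be done
the job is handed in; nothing more can be done
```

The job is done and handed in; the last clock reading before that was about 29 s of the 69 s. I laid the chipped dumbbell and then the short one on the crate floor, side by side. I then laid the sound spare in the tray place the chipped one had left, the one on the crate side nearer the robot.

- **Placing:** All three were lowered until they touched and only then released. Each touched within 0.2 mm of the expected height.
- **Final pictures:** The two damaged dumbbells lie flat and parallel in the crate, and the spare sits flat within its ribs. The four sound dumbbells, the bottle, the mug and everything else on the table look unmoved. In the last wrist picture the gripper hides part of the two farther sound dumbbells, but the scene picture shows them in place.
- **Disagreement:** The wrist camera and the fixed cameras differed by about 3–4 mm in y. This is within the 9 mm side play, so I used values in between.

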